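# Reset the lockable air regulator

## Task

Set the air regulator on the bench to its working pressure: pull its black knob straight up to unlock it, turn it clockwise from the red dot to the green clip, and push it back down fully home so that it locks there, then let go. The clip was put on by eye, so feel for the locking notch close to it with light pressure; never force the knob down where it does not drop in or twist it while it is locked, and leave the other things on the bench alone.

Things in the scene. Friction and masses are not known exactly. Their poses are not given: they have to be found in the camera images.
- regulator: Grey air regulator fixed to the bench: foot plate 104x84x8 mm, body, brass ports to both sides (own +y and -y, out to 58 mm), small round pressure gauge on its front (own -x, out to 50 mm, its top 59 mm high), round dial plate 86 mm across whose top is 86 mm above the bench, knob on top. Origin: on the knob's vertical axis at bench height; z up. The red dot lies on the dial plate 37 mm from the axis, at 210 degrees counter-clockwise (from above) from own +x.
- knob_top (a point): Centre of the knob's flat top, on its vertical axis; 134 mm above the bench when the knob is home. The knob is a black fluted upright cylinder, 50 mm across and 40 mm high below this point (vertical sides from 4 to 34 mm below it); its underside stands 8 mm above the dial plate when home.
- pointer (a point): Point 35 mm out from the knob's axis at the height of its top, in the direction of the white pointer line of the knob (the line itself ends 25 mm out). It turns and lifts with the knob. It starts over the red dot.
- green_mark (a point): Top of the small green clip on the rim of the dial plate, 35 mm from the knob's axis, 90 mm above the bench (fixed). It lies 1.07 to 1.21 rad clockwise from the red dot. The true locking notch is hidden under the knob and lies up to 0.24 rad to either side of the clip.
- stem (a joint): Lift of the knob: 0 fully home, 0.012 m fully up; it stays where it is left (friction 4 N). In the start notch or the locking notch it goes down to 0; to come free of a notch it must be lifted more than 0.005. Elsewhere a sprung pin under the knob meets the solid collar at 0.005: pressing further takes 4 N friction plus 4 N rising by 2 N a mm, and it stops hard at 0.003. Over a notch (within about 0.03 rad of its middle) the pin drops in and only the 4 N friction is left.
- knob (a joint): Turn of the knob in rad, 0 at the start (red dot), growing clockwise seen from above; range -0.15 to 1.6; friction 0.08 N m. With the pin in a notch the knob is blocked.
- lock_pin: Square-nosed steel locking pin under the knob, 4 mm wide in a 5.2 mm wide notch, 20 mm from the axis below the pointer line, not to be seen when the knob is home. Origin: on the knob's axis, at bench height when the knob is home; it lifts and turns with the knob.
- pliers_b: Loose yellow pliers, 167x50x12 mm, lying on the bench to the left; origin under its middle. Leave alone.
- tape_measure: Loose yellow tape measure, 74x82x35 mm, on the left near the vice; origin under its middle. Leave alone.
- cap: Loose blue cap, 36x36x27 mm, behind the regulator; origin under its middle. Leave alone.
- tin: Loose upright tin can, 76 mm across, 58 mm high, on the right; origin under its middle. Leave alone.

How it is judged:
On the way, in this order (a step that is already met when the one before it is completed fails the run):
1. the knob is pulled up out of the start notch before it is turned (value of joint stem above 0.0055 m and value of joint knob below 0.2 rad), for 0.05 s.
2. the unlocked knob is turned until its pointer is near the green clip (value of joint stem above 0.0015 m and horizontal distance between pointer and green_mark below 0.01 m), for 0.05 s.
At the end, for the whole second after the job is handed in: The knob is down within 1.3 mm of fully home, with its pointer within 10 mm (about 16 degrees) of the green clip, so that its pin is locked in the notch there; it is at rest and let go (value of joint stem below 0.0013 m and horizontal distance between pointer and green_mark below 0.01 m and velocity of joint knob below 0.05 rad/s and contact force between the fingers and anything else below 0.1 N); the robot touches nothing.
It fails at once if the locking pin is loaded with more than 25 N (knob forced down beside the notch, or twisted while locked) (contact force between lock_pin and anything else above 25 N).
It fails at once if a loose bystander is moved more than 3 cm (distance of any of pliers_b, tape_measure, tin, cap from where it was at the start of the episode above 0.03 m).
It also fails if it takes over 48 s, if anything falls off the work surface, if the arm or the gripper's body presses on something with over 40 N, if the wrist force passes 120 N, or if a joint passes its speed limit or range.

## Robot

A 6-joint arm with a two-finger parallel gripper is mounted at the origin on a cart in front of the work surface, level with it; the furniture and walls round the work are solid. World frame = base frame: x ahead of the robot, y to its left, z up, the work surface at z = 0. Lengths are in m, angles in rad, forces in N, time in s.
With the tool pointing down it reaches from about 0.275 to 0.875 m from the base axis. Payload 12.5 kg.
Tool frame: the origin (TCP) lies midway between the tips of the shut fingers; the grasp point (between the pads) lies 19 mm behind it (robot.grasp_offset is the z of the grasp point in the tool frame, in m); z points along the fingers, y is the line along which they close (so a half turn about z gives the same grasp; the last joint's range is limited). The gripper opens to 85 mm and grips with 20 to 120 N. Pads are 22 mm wide; open, the fingers measure 114 mm over their backs; the gripper's body (76 mm by 85 mm) begins 54 mm behind the grasp point. The pads swing forward as they close: fully open they stand 13 mm farther back than shut.
Start: joints at [-1.299, 0.351, 1.652, -0, 1.139, -0.085], TCP at [0.192, -0.515, 0.231] pointing down, gripper open.
Joint ranges: [-2.75, 2.75], [-0.79, 2.1], [0.01, 2.65], [-1.57, 4.71], [0.07, 3.14], [-2.87, 2.87]. Speed limits (rad/s): [2.22, 2.22, 2.79, 3.14, 3.14, 3.14].

## Interface

Orientations are given as [roll, pitch, yaw] about the fixed x, y, z axes, in that order (R = Rz(yaw) Ry(pitch) Rx(roll)).
In Python, from workcell import robot gives the robot as it stands. The module is installed in compiled form; this text tells all that it offers.
- The arm moves only by the tool play_rows, never from a script. Its argument "moves" is a list that holds one entry, the list of rows, each a list of 7 numbers: the shift along the tool's x, y, z in mm, then the turn, a rotation vector about the tool's x, y, z in rad, then the finger opening in mm, from 0 to 85.4. In form: [[[dx, dy, dz, rx, ry, rz, hand], ...]]. A call has 1 to 20 rows; each row is the pose to reach, as a shift and turn from the pose commanded when the call began, along the tool's axes at that moment; what a row does not reach only later rows make up. A row lasts 1/10 s, in which the tool goes at most 50 mm and 8.59 degrees, less where a joint would pass 70% of its speed; a pose out of reach is approached as far as the arm can. A call with a gripper value outside its range is refused whole. The fingers move at their own pace and stop on an object; "grip_force" is the grip in N (left out, the last holds). Time passes only in rows, so rows that repeat a pose let the fingers close. It gives the time, the measured TCP pose, the force, the opening and the grip force at its end, in the units of the state.
- robot.sense(): the state, without advancing time (a new reading comes with each control period).
- robot.read_camera(name): name is "scene" or "side" or "wrist"; returns the picture (480x640x3 uint8, red, green, blue); there is no depth.
- robot.camera_info(name): a dict with "intrinsics" (3x3 intrinsics, pixels), "k1" (the pictures are not rectified: a ray, as slopes to the right and down, at radius r is drawn at 1 + k1 r^2 times it, then the intrinsics apply), "world_from_camera" (4x4, takes a point from camera to world coordinates). Camera axes: x right, y up, looking along -z (the intrinsics and any distortion apply to the point x, -y, -z); pixel columns grow to the right and rows downward; lengths in m; the calibration is good to about 2 mm. A picture is of the moment at which its call begins: read the wrist's pose just before it. camera_info takes no time and is no camera call; for the wrist camera it gives the pose at the moment of the call.
- robot.finish_job(): hands the job in; it is judged then, once.
The state is a dict: "clock": time; "qpos": joint angles; "joint_velocities": joint speeds; "joint_torque": joint torques, N m; "ee_pos": TCP position; "orientation": TCP orientation; "ft_force": force on the tool from outside, world axes, zero at the start; "ft_torque": the same for the moment, N m; "opening": finger opening in m; "gripper_force": force on a finger pad.
Only numpy, scipy, OpenCV 4.12 (cv2) and the standard library are available. Lean on these libraries where they do the work, as an engineer would, in place of code of your own. Each camera call takes 0.05 s, during which the arm holds its last target. There are 200 camera calls.

## Working session

There is one attempt and no reset: what is moved stays moved. The work goes in short steps, Python scripts to look and compute and a tool call to move; the robot and the scene stay as the last step left them, time stands still between calls to the robot, and variables do not carry over. Pictures are saved under pics/ and viewed, at most 10 in all, crops included, and the job is handed in when it is done.

Besides the shell and the picture viewer there is one more tool, called after "Call:" as name([rows], argument=value, ...), one row to a line, values as JSON. play_rows: Moves the arm, as the interface text tells. Its arguments: {"type":"object","properties":{"moves":{"type":"array","items":{"type":"array","items":{"type":"array","items":{"type":"number"}}}},"grip_force":{"type":"number"}},"required":["moves"]}

```bash
mkdir -p pics
python3 - <<'E'
from workcell import robot
import cv2
for n in("scene","side"):
    cv2.imwrite(f"pics/{n}0.png",robot.read_camera(n)[:,:,::-1])
    print(robot.camera_info(n))
print(robot.sense(),robot.grasp_offset)
E
```

```text
{'intrinsics': array([[447.50671418,   0.        , 313.82274569],
       [  0.        , 447.50671418, 236.24521368],
       [  0.        ,   0.        ,   1.        ]]), 'k1': 0.03925219494331563, 'world_from_camera': array([[-0.71413638,  0.50961171, -0.47990116,  0.10822837],
       [-0.69985189, -0.53419577,  0.4741753 ,  0.51858859],
       [-0.01471588,  0.67448557,  0.73814136,  0.79914754],
       [ 0.        ,  0.        ,  0.        ,  1.        ]])}
{'intrinsics': array([[600.6241804 ,   0.        , 321.54529087],
       [  0.        , 600.6241804 , 243.65717655],
       [  0.        ,   0.        ,   1.        ]]), 'k1': -0.1756493499265363, 'world_from_camera': array([[ 0.99656152,  0.04682774, -0.06835415,  0.46911486],
       [-0.08273312,  0.51746582, -0.85169499, -1.0694476 ],
       [-0.00451202,  0.85442161,  0.51956073,  0.80277479],
       [ 0.        ,  0.        ,  0.        ,  1.        ]])}
{'clock': 0.1, 'qpos': array([-1.29860658e+00,  3.51211711e-01,  1.65234266e+00, -1.01664903e-05,
        1.13909577e+00, -8.46298174e-02]), 'joint_velocities': array([-0.00067036, -0.00068977, -0.00208437,  0.00031126,  0.00110536,
        0.00183567]), 'joint_torque': array([-1.90118426e-04, -5.06832933e+01, -2.91876930e+01, -1.52943335e-04,
        2.67771400e-03,  1.84181779e-06]), 'ee_pos': array([ 0.19204088, -0.51507446,  0.2308028 ]), 'orientation': array([-3.14053817e+00, -8.01918105e-05,  3.56823785e-01]), 'ft_force': array([-1.0709972 ,  0.18012761, -0.01164069]), 'ft_torque': array([ 0.04550051, -0.01502517,  0.04198764]), 'gripper_force': 0.0, 'opening': 0.08512722666476814} -0.0187
```

View pics/scene0.png

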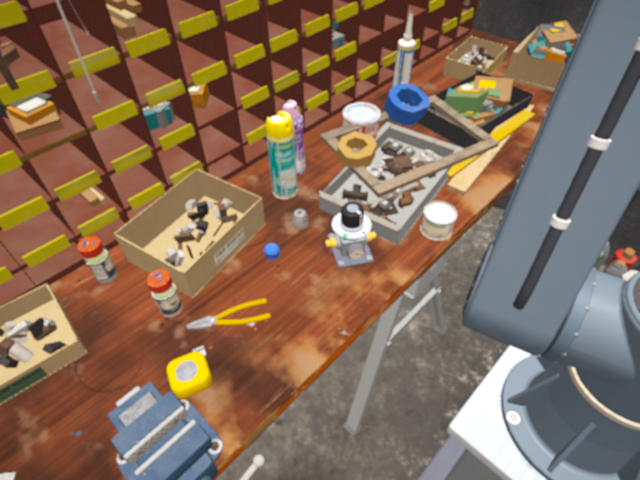

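View pics/side0.png

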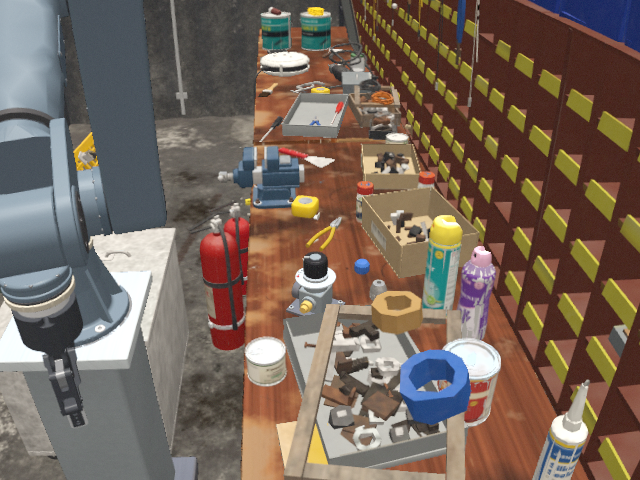

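The scene view has the regulator knob near (351,210), and the side view has it near (316,262). I'll zoom in on both and triangulate.

```bash
cat > h.py <<'E'
from workcell import robot
import numpy as np, cv2
def ray(info,px):
    K=info["intrinsics"];k=info["k1"];T=info["world_from_camera"]
    d=np.array([(px[0]-K[0,2])/K[0,0],(px[1]-K[1,2])/K[1,1]]);s=d.copy()
    for _ in range(20): s=d/(1+k*(s@s))
    v=T[:3,:3]@np.array([s[0],-s[1],-1]);return T[:3,3],v/np.linalg.norm(v)
def plane(info,px,z):
    o,v=ray(info,px);return o+v*(z-o[2])/v[2]
def tri(i1,p1,i2,p2):
    o1,v1=ray(i1,p1);o2,v2=ray(i2,p2)
    t=np.linalg.lstsq(np.c_[v1,-v2],o2-o1,rcond=None)[0]
    a,b=o1+t[0]*v1,o2+t[1]*v2;return (a+b)/2,np.linalg.norm(a-b)
def proj(info,P):
    K=info["intrinsics"];T=info["world_from_camera"]
    c=T[:3,:3].T@(np.array(P)-T[:3,3]);s=np.array([c[0],-c[1]])/-c[2];s=s*(1+info["k1"]*(s@s))
    return K[:2,:2]@s+K[:2,2]
E
python3 - <<'E'
from h import *
a=cv2.imread("pics/scene0.png")[190:275,310:395];b=cv2.imread("pics/side0.png")[240:325,275:360]
cv2.imwrite("pics/z.png",np.hstack([cv2.resize(x,(400,400),interpolation=cv2.INTER_CUBIC) for x in(a,b)]))
i,j=robot.camera_info("scene"),robot.camera_info("side")
print(tri(i,(351,207),j,(316,259)))
E
```

```text
(array([ 0.54258879, -0.02636257,  0.13083472]), np.float64(0.0032992250246460537))
```

View pics/z.png

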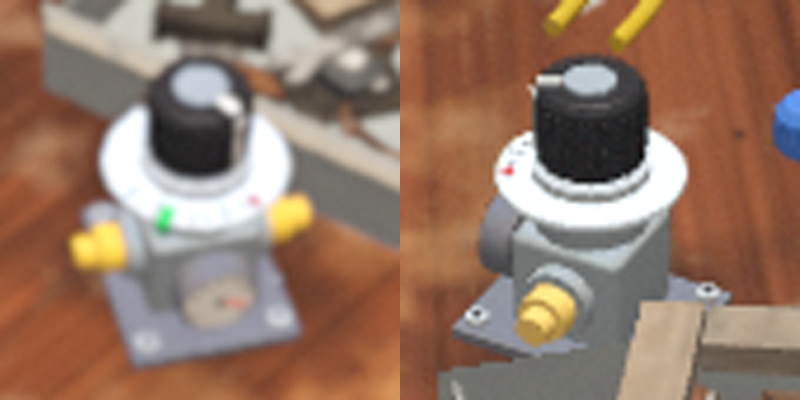

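The crops show the top disc at scene (352.7,208.1) and side (315.4,257). The red dot is at side (298,276) and the green clip at scene (345,236).

Run:
```python
from h import *
i,j=robot.camera_info("scene"),robot.camera_info("side")
p=tri(i,(352.7,208.1),j,(315.4,257));print(p,plane(i,(352.7,208.1),.134),plane(j,(315.4,257),.134))
r=plane(j,(297.9,276.3),.086);r2=plane(i,(310+255/4.706,190+202/4.706),.086);g=plane(i,(345.1,236.1),.09)
for q in(r,r2,g): d=(q-p[0])[:2];print(q,np.hypot(*d),np.arctan2(d[1],d[0]))
```

```text
(array([ 0.53919317, -0.02465899,  0.13328792]), np.float64(0.001996805660416925)) [ 0.53758131 -0.02394612  0.134     ] [ 0.54004924 -0.02493087  0.134     ]
[ 0.50273777 -0.02212142  0.086     ] 0.03654360810189457 3.072097346005778
[ 0.49969739 -0.02186882  0.086     ] 0.03959420935486956 3.0710651809308755
[0.5210425  0.01643894 0.09      ] 0.04492757239871217 1.9866799613361343
```

Call:
play_rows([
  [[496,-338,-20,0,0,-1.75,85],[496,-338,-20,0,0,-1.75,85],[496,-338,-20,0,0,-1.75,85],[496,-338,-20,0,0,-1.75,85],[496,-338,-20,0,0,-1.75,85],[496,-338,-20,0,0,-1.75,85],[496,-338,-20,0,0,-1.75,85],[496,-338,-20,0,0,-1.75,85],[496,-338,-20,0,0,-1.75,85],[496,-338,-20,0,0,-1.75,85],[496,-338,-20,0,0,-1.75,85],[496,-338,-20,0,0,-1.75,85],[496,-338,-20,0,0,-1.75,85],[496,-338,-20,0,0,-1.75,85],[496,-338,-20,0,0,-1.75,85],[496,-338,-20,0,0,-1.75,85]],
])

```text
clock: 1.7
ee_pos: [0.5383, -0.0265, 0.2513]
orientation: [-3.141, -0.0, 2.105]
ft_force: [-0.9, -0.3, 0.6]
opening: 0.0853
gripper_force: 0.0
```

Run:
```python
from h import *
s=robot.sense();print(s['clock'],s['qpos'],s['ee_pos'],s['orientation'],s['ft_force'])
w=robot.camera_info("wrist");np.save("w1.npy",w,allow_pickle=True);cv2.imwrite("pics/w1.png",robot.read_camera("wrist")[:,:,::-1])
print(w,proj(w,(.539,-.0247,.134)))
```

```text
1.7 [-1.35514486e-01  3.10389008e-01  1.65666143e+00 -1.21865872e-04
  1.17477132e+00 -6.69294359e-01] [ 0.53829783 -0.0264968   0.25129234] [-3.14134323e+00 -5.39749270e-05  2.10462322e+00] [-0.92919355 -0.28501128  0.60061975]
{'intrinsics': array([[355.30415506,   0.        , 320.24109803],
       [  0.        , 355.30415506, 241.96516211],
       [  0.        ,   0.        ,   1.        ]]), 'k1': 0.020243388912528273, 'world_from_camera': array([[ 8.60988584e-01, -4.88354020e-01, -1.42158398e-01,
         5.01513758e-01],
       [ 5.08624249e-01,  8.26576678e-01,  2.40982093e-01,
         3.53348165e-02],
       [-1.79757341e-04, -2.79788039e-01,  9.60061780e-01,
         3.95267194e-01],
       [ 0.00000000e+00,  0.00000000e+00,  0.00000000e+00,
         1.00000000e+00]])} [322.58727584 235.17815745]
```

View pics/w1.png

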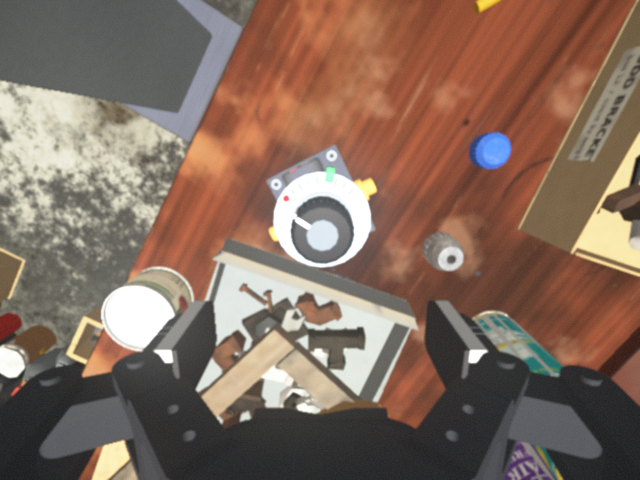

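The wrist view shows the knob disc at (322,236), where I predicted (322.6,235.2). The red dot is at (286,198) and the green clip at (331,174).

Run:
```python
from h import *
w=np.load("w1.npy",allow_pickle=True).item();im=cv2.imread("pics/w1.png").astype(int);B,G,R=im[...,0],im[...,1],im[...,2]
ys,xs=np.mgrid[:480,:640];roi=np.hypot(xs-322,ys-215)<55
def c(m): return np.array([xs[m].mean(),ys[m].mean()]),m.sum()
red=c(roi&(R-G>60)&(R-B>60)&(np.hypot(xs-286,ys-198)<10));gr=c(roi&(G-R>50)&(G-B>30));di=c((np.hypot(xs-322,ys-236)<17)&(G>120)&(B>R+5))
print(red,gr,di)
k=plane(w,di[0],.134);print("knob",k)
a=[]
for p,z in((red,.086),(gr,.09)):
    q=plane(w,p[0],z);d=(q-k)[:2];a.append(np.arctan2(d[1],d[0]));print(q,np.hypot(*d),a[-1])
print(a[0]-a[1])
s=robot.sense();y=s['orientation'][2];d=k-s['ee_pos'];print("tool shift mm",1e3*np.array([np.cos(y)*d[0]+np.sin(y)*d[1],np.sin(y)*d[0]-np.cos(y)*d[1],-d[2]]))
```

```text
(array([285.90909091, 198.09090909]), np.int64(22)) (array([329.8       , 172.68421053]), np.int64(95)) (array([322.06682578, 235.42004773]), np.int64(838))
knob [ 0.53875602 -0.02506585  0.134     ]
[ 0.5011192  -0.02315139  0.086     ] 0.037685478950782864 3.090769887805987
[0.52262169 0.01539832 0.09      ] 0.04356220005571128 1.950208513264019
1.1405613745419678
tool shift mm [  0.9863814    1.04272657 117.36077848]
```

Call:
play_rows([
  [[1,1,30,0,0,0,85],[1,1,60,0,0,0,85],[1,1,90,0,0,0,85],[1,1,115,0,0,0,85],[1,1,135,0,0,0,85],[1,1,150,0,0,0,85],[1,1,155,0,0,0,85],[1,1,155,0,0,0,85]],
])

```text
clock: 2.55
ee_pos: [0.5389, -0.0245, 0.0961]
orientation: [-3.141, -0.0, 2.106]
ft_force: [-0.2, 0.6, 1.5]
opening: 0.085
gripper_force: 0.0
```

Call:
play_rows([
  [[0,0,0,0,0,0,60],[0,0,0,0,0,0,55],[0,0,0,0,0,0,55],[0,0,0,0,0,0,55],[0,0,0,0,0,0,51],[0,0,0,0,0,0,45],[0,0,0,0,0,0,45],[0,0,0,0,0,0,45],[0,0,0,0,0,0,45]],
], grip_force=40)

```text
clock: 3.45
ee_pos: [0.5389, -0.0242, 0.0967]
orientation: [-3.141, -0.0, 2.107]
ft_force: [-4.5, -2.3, 7.6]
opening: 0.0491
gripper_force: 40.2
```

Run:
```python
from h import *
s=robot.sense();print({k:np.round(s[k],4) for k in('clock','ee_pos','orientation','ft_force','ft_torque','opening','gripper_force')})
i=robot.read_camera("scene")[190:275,310:395,::-1];b=robot.read_camera("side")[220:305,275:360,::-1]
cv2.imwrite("pics/z2.png",np.hstack([cv2.resize(x,(400,400),interpolation=cv2.INTER_CUBIC) for x in(i,b)]))
```

```text
{'clock': np.float64(3.45), 'ee_pos': array([ 0.5389, -0.0242,  0.0967]), 'orientation': array([-3.1409e+00, -1.0000e-04,  2.1068e+00]), 'ft_force': array([-4.5216, -2.3035,  7.5833]), 'ft_torque': array([-0.397 ,  0.7288, -0.0853]), 'opening': np.float64(0.0491), 'gripper_force': np.float64(40.2293)}
```

View pics/z2.png

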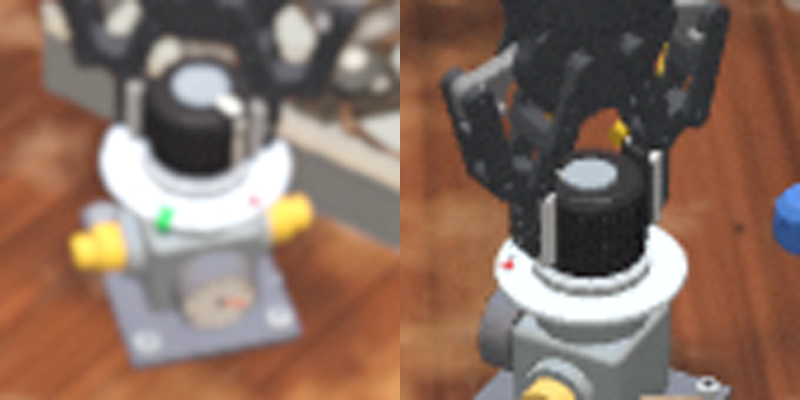

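The fingers are on both sides of the knob, clear of the dial. Next I'll lift it.

Call:
play_rows([
  [[0,0,-2,0,0,0,45],[0,0,-4,0,0,0,45],[0,0,-6,0,0,0,45],[0,0,-8,0,0,0,45],[0,0,-10,0,0,0,45],[0,0,-10,0,0,0,45],[0,0,-10,0,0,0,45]],
])

```text
clock: 4.25
ee_pos: [0.5389, -0.0241, 0.1065]
orientation: [-3.141, -0.0, 2.107]
ft_force: [-4.1, -4.0, -2.4]
opening: 0.0489
gripper_force: 42.7
```

Run:
```python
from h import *
s=robot.sense();print({k:np.round(s[k],4) for k in('clock','ee_pos','orientation','ft_force','ft_torque','opening','gripper_force')})
b=robot.read_camera("side")[220:305,275:360,::-1]
cv2.imwrite("pics/z3.png",cv2.resize(b,(400,400),interpolation=cv2.INTER_CUBIC))
```

```text
{'clock': np.float64(4.25), 'ee_pos': array([ 0.5389, -0.0241,  0.1065]), 'orientation': array([-3.1408e+00, -2.0000e-04,  2.1069e+00]), 'ft_force': array([-4.1481, -4.0334, -2.4417]), 'ft_torque': array([-0.6766,  0.7685, -0.0581]), 'opening': np.float64(0.0489), 'gripper_force': np.float64(42.7068)}
```

View pics/z3.png

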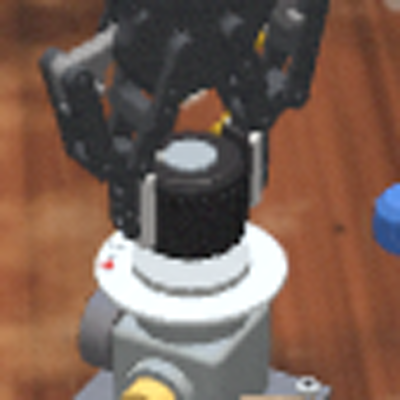

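The knob lifted about 9 mm, with its disc up 19 px in the crop. Now I'll turn it to the start of the search arc.

Call:
play_rows([
  [[0,0,0,0,0,0.1,45],[0,0,0,0,0,0.2,45],[0,0,0,0,0,0.3,45],[0,0,0,0,0,0.4,45],[0,0,0,0,0,0.5,45],[0,0,0,0,0,0.6,45],[0,0,0,0,0,0.7,45],[0,0,0,0,0,0.8,45],[0,0,0,0,0,0.9,45],[0,0,0,0,0,0.9,45],[0,0,0,0,0,0.9,45]],
])

```text
clock: 5.4
ee_pos: [0.5394, -0.0241, 0.1065]
orientation: [3.141, -0.0, 1.21]
ft_force: [-1.4, -4.7, -4.1]
opening: 0.0489
gripper_force: 42.6
```

Run:
```python
from h import *
s=robot.sense();print({k:np.round(s[k],4) for k in('clock','ee_pos','orientation','ft_force','ft_torque','opening','gripper_force','qpos')})
b=robot.read_camera("scene")[170:255,310:395,::-1];c=robot.read_camera("wrist")[:,:,::-1][100:440,150:490]
cv2.imwrite("pics/z4.png",np.hstack([cv2.resize(x,(400,400),interpolation=cv2.INTER_CUBIC) for x in(b,c)]))
```

```text
{'clock': np.float64(5.4), 'ee_pos': array([ 0.5394, -0.0241,  0.1065]), 'orientation': array([ 3.1409e+00, -1.0000e-04,  1.2096e+00]), 'ft_force': array([-1.381 , -4.6829, -4.1367]), 'ft_torque': array([-0.6251, -0.0097, -0.0904]), 'opening': np.float64(0.0489), 'gripper_force': np.float64(42.5747), 'qpos': array([-0.1308,  0.4961,  1.7836, -0.    ,  0.8612,  0.2304])}
```

View pics/z4.png

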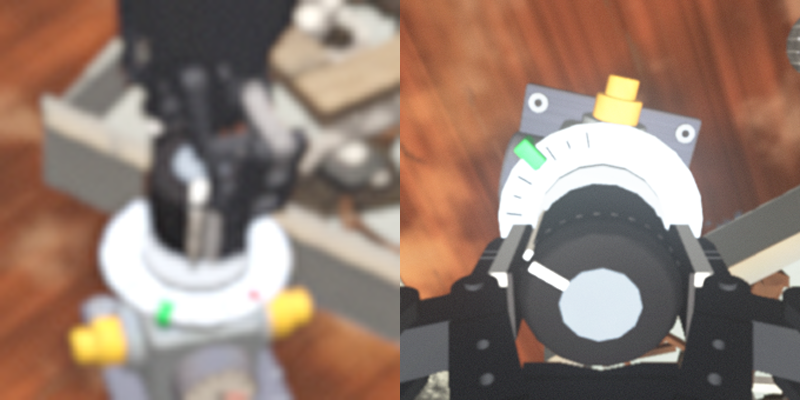

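The pointer is short of the clip, as intended, and moving with the gripper. First probe:

Call:
play_rows([
  [[0,0,1.5,0,0,0,45],[0,0,3,0,0,0,45],[0,0,3,0,0,0,45]],
])

```text
clock: 5.8
ee_pos: [0.5394, -0.0241, 0.1034]
orientation: [3.141, -0.0, 1.207]
ft_force: [-1.3, -3.7, 0.1]
opening: 0.0485
gripper_force: 42.9
```

Call:
play_rows([
  [[0,0,1,0,0,0,45],[0,0,1.5,0,0,0,45],[0,0,1.5,0,0,0,45]],
])

```text
clock: 6.1
ee_pos: [0.5394, -0.0241, 0.1018]
orientation: [3.141, -0.0, 1.207]
ft_force: [-0.6, -4.1, 1.1]
opening: 0.0489
gripper_force: 43.0
```

Call:
play_rows([
  [[0,0,0.5,0,0,0,45],[0,0,1,0,0,0,45],[0,0,1,0,0,0,45]],
])

```text
clock: 6.4
ee_pos: [0.5394, -0.024, 0.1009]
orientation: [3.141, -0.0, 1.207]
ft_force: [0.0, -3.5, 3.3]
opening: 0.0486
gripper_force: 43.1
```

Call:
play_rows([
  [[0,0,0.4,0,0,0,45],[0,0,0.8,0,0,0,45],[0,0,0.8,0,0,0,45]],
])

```text
clock: 6.7
ee_pos: [0.5394, -0.024, 0.1001]
orientation: [3.141, -0.0, 1.207]
ft_force: [1.1, -2.9, 4.0]
opening: 0.0487
gripper_force: 43.3
```

Call:
play_rows([
  [[0,0,0.4,0,0,0,45],[0,0,0.8,0,0,0,45],[0,0,0.8,0,0,0,45]],
])

```text
clock: 7.0
ee_pos: [0.5395, -0.024, 0.0994]
orientation: [3.141, -0.0, 1.207]
ft_force: [0.9, -3.7, 4.9]
opening: 0.0487
gripper_force: 43.4
```

Call:
play_rows([
  [[0,0,0.4,0,0,0,45],[0,0,0.8,0,0,0,45],[0,0,0.8,0,0,0,45]],
])

```text
clock: 7.3
ee_pos: [0.5396, -0.0238, 0.0981]
orientation: [3.141, -0.001, 1.206]
ft_force: [6.6, 0.1, -7.2]
opening: 0.0488
gripper_force: 42.6
```

Call:
play_rows([
  [[0,0,0,0,0,0,45],[0,0,0,0,0,0,45]],
])

```text
clock: 7.5
ee_pos: [0.5396, -0.0236, 0.0976]
orientation: [3.141, -0.001, 1.206]
ft_force: [8.6, 0.1, -10.3]
opening: 0.0488
gripper_force: 42.9
```

Run:
```python
from h import *
s=robot.sense();print({k:np.round(s[k],4) for k in('clock','ee_pos','ft_force','ft_torque','opening','gripper_force')})
a=robot.read_camera("side")[220:305,275:360,::-1];c=robot.read_camera("wrist")[:,:,::-1][100:440,150:490]
cv2.imwrite("pics/z5.png",np.hstack([cv2.resize(x,(400,400),interpolation=cv2.INTER_CUBIC) for x in(a,c)]))
```

```text
{'clock': np.float64(7.5), 'ee_pos': array([ 0.5396, -0.0236,  0.0976]), 'ft_force': array([  8.6213,   0.0552, -10.314 ]), 'ft_torque': array([-0.1539, -1.3865, -0.3106]), 'opening': np.float64(0.0488), 'gripper_force': np.float64(42.9395)}
```

View pics/z5.png

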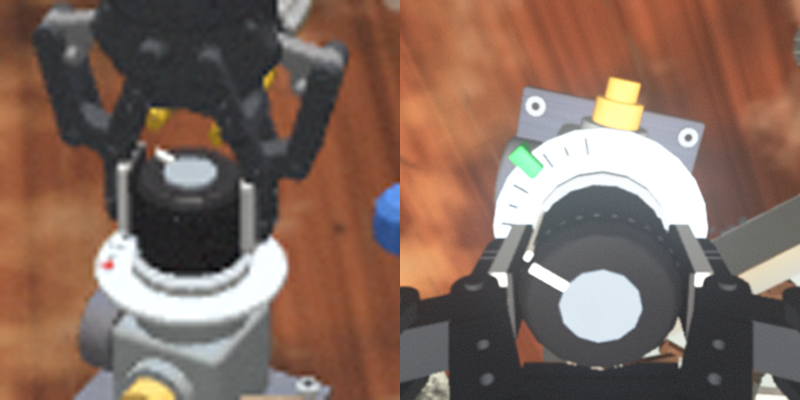

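The side crop has the disc back at y≈172, its home height, so the pin appears to have dropped in at about 0.90 rad. The fingers are still carrying a pull, so I'll follow down gently.

Call:
play_rows([
  [[0,0,0.3,0,0,0,45],[0,0,0.6,0,0,0,45],[0,0,0.6,0,0,0,45]],
])

```text
clock: 7.9
ee_pos: [0.5397, -0.0236, 0.097]
orientation: [3.141, -0.001, 1.206]
ft_force: [9.1, -0.1, -9.6]
opening: 0.0486
gripper_force: 43.2
```

Run:
```python
from h import *
cv2.imwrite("pics/s6.png",robot.read_camera("side")[:,:,::-1])
j=robot.camera_info("side")
def disc(im):
    im=im[240:275,300:332].astype(int);m=(abs(im[...,0]-im[...,2])<60)&(im[...,0]>im[...,2]+12)&(im[...,1]>110)
    n,l,st,ce=cv2.connectedComponentsWithStats(m.astype(np.uint8));k=1+np.argmax(st[1:,4]);return st[k],ce[k]+[300,240]
for f in("side0","s6"):print(f,disc(cv2.imread(f"pics/{f}.png")))
for z in(.134,.137,.139,.144):print(z,proj(j,(.539,-.0247,z)))
```

```text
side0 (array([10, 14, 11,  6, 55], dtype=int32), array([314.90909091, 256.47272727]))
s6 (array([10, 14, 11,  6, 58], dtype=int32), array([314.98275862, 256.43103448]))
0.134 [314.88581254 256.96461448]
0.137 [314.87079129 255.7405653 ]
0.139 [314.86076132 254.92279248]
0.144 [314.83563109 252.87225604]
```

The disc is at row 256.43, against 256.47 when first home, so the knob is fully home (stem ≈ 0). A stop on the collar would have shown at least 1.2 px. I'll release gently and then retreat.

Call:
play_rows([
  [[0,0,0,0,0,0,45],[0,0,0,0,0,0,45],[0,0,0,0,0,0,52],[0,0,0,0,0,0,60],[0,0,0,0,0,0,85],[0,0,0,0,0,0,85],[0,0,0,0,0,0,85],[0,0,0,0,0,0,85],[0,0,0,0,0,0,85]],
], grip_force=20)

```text
clock: 8.85
ee_pos: [0.5391, -0.024, 0.0978]
orientation: [-3.142, -0.0, 1.207]
ft_force: [0.5, -0.1, 0.2]
opening: 0.0848
gripper_force: 0.0
```

Run:
```python
from h import *
cv2.imwrite("pics/s7.png",robot.read_camera("side")[:,:,::-1])
im=cv2.imread("pics/s7.png")[240:275,300:332].astype(int);m=(abs(im[...,0]-im[...,2])<60)&(im[...,0]>im[...,2]+12)&(im[...,1]>110)
n,l,st,ce=cv2.connectedComponentsWithStats(m.astype(np.uint8));k=1+np.argmax(st[1:,4]);print(st[k],ce[k]+[300,240])
```

```text
[10 13 11  7 56] [314.92857143 256.33928571]
```

Call:
play_rows([
  [[0,0,-15,0,0,0,85],[0,0,-40,0,0,0,85],[0,0,-80,0,0,0,85],[0,0,-120,0,0,0,85],[0,0,-153,0,0,0,85],[0,0,-153,0,0,0,85],[0,0,-153,0,0,0,85]],
])

```text
clock: 9.6
ee_pos: [0.5392, -0.024, 0.251]
orientation: [3.141, -0.0, 1.207]
ft_force: [-0.0, 0.8, -1.7]
opening: 0.0851
gripper_force: 0.0
```

Run:
```python
from h import *
w=robot.camera_info("wrist");im=robot.read_camera("wrist")[:,:,::-1].copy();np.save("w2.npy",w,allow_pickle=True);cv2.imwrite("pics/w2.png",im)
p=proj(w,(.5388,-.0251,.134));print(p,robot.sense()['ft_force'])
x,y=p.astype(int);a=cv2.resize(im[y-70:y+50,x-60:x+60],(480,480),interpolation=cv2.INTER_CUBIC);cv2.imwrite("pics/z8.png",a)
cv2.imwrite("pics/s8.png",robot.read_camera("side")[:,:,::-1])
t=cv2.imread("pics/side0.png")
for n in("s6","s7","s8"):  # vertical shift of the knob against its first home picture
    i=cv2.imread(f"pics/{n}.png");f=lambda q:cv2.cvtColor(q[252:262,308:322],cv2.COLOR_BGR2GRAY).astype(np.float32)
    print(n,cv2.phaseCorrelate(f(t),f(i)))
im=i[240:275,300:332].astype(int);m=(abs(im[...,0]-im[...,2])<60)&(im[...,0]>im[...,2]+12)&(im[...,1]>110)
n,l,st,ce=cv2.connectedComponentsWithStats(m.astype(np.uint8));k=1+np.argmax(st[1:,4]);print(st[k],ce[k]+[300,240])
```

```text
[321.20024697 237.6303331 ] [-0.15444482  0.8950797   0.05111164]
s6 ((1.4487469546860634, 0.741139381612772), 0.9647467263539632)
s7 ((0.9609258292089216, 0.4142475490155384), 1.0354078221321106)
s8 ((0.9682122743520116, 0.3951018965404991), 1.019489701986313)
[10 14 11  6 57] [314.9122807  256.47368421]
```

View pics/z8.png

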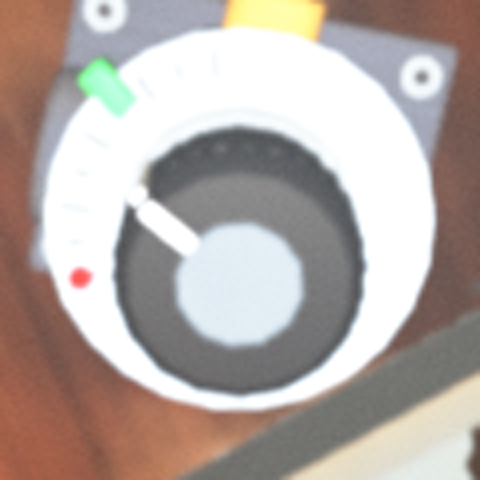

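The crop shows the knob home, with the line running from (199,246) out to (143,206), the clip at (106,87) and the red dot at (81,278). I'll check the pointer-to-clip distance.

Run:
```python
from h import *
w=np.load("w2.npy",allow_pickle=True).item()
f=lambda p,z:plane(w,(261+p[0]/4,167+p[1]/4),z)[:2]
k=f((240,285),.134);ang=lambda d:np.arctan2(d[1],d[0])
a=ang(f((146,208),.134)-k);a2=ang(f((146,208),.134)-f((199,246),.134));r=ang(f((81,278),.086)-k);g=ang(f((106,87),.09)-k)
for q in(a,a2): print(k,"turned",r-q,"clip",r-g,"dist mm",70*np.sin(abs(q-g)/2))
```

```text
[ 0.5384829  -0.02550395] turned 1.0236710006477634 clip 1.1565797691015105 dist mm 4.6483837783766795
[ 0.5384829  -0.02550395] turned 0.9579021445645708 clip 1.1565797691015105 dist mm 6.942285722806836
```

Pointer-to-clip distance is 5–7 mm, inside the 10 mm limit. The knob is home, nothing is in contact, and the arm is clear, so I'll hand in.

```bash
python3 -c "
from workcell import robot
print(robot.finish_job())"
```

```text
the job is handed in; nothing more can be done
None
```

The job is handed in; no verdict came back. The knob was lifted, turned about 0.9 rad, and dropped into a notch; it looks fully home in the side view, its pointer is 5–7 mm from the green clip, and the gripper is open and clear.

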